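# Load the curing rack and light the lamp

### The job

Get the doll legs ready for curing: lay every leg on the sloping rack, flat on its side and squarely across both rails with its middle between them and its foot over the low rail so that it drains, no two legs touching, and stand each round-bottomed resin pot level in the cork ring that fits it. Only when all of that is in place, throw the lamp's lever fully over to switch it on, and leave the other things on the bench where they are.

Things in the scene. Friction and masses are not known exactly. Their poses are not given: they have to be found in the camera images.
- leg0: cast-resin doll's lower leg (skin tone, wax plug at the knee), lying on its side; 3 or 4 legs are present. 145 long, 26 thick, 38 wide at the middle; about 0.12 kg. Origin at mid-thickness, within 8 of the centre of mass; x along the leg, knee end at +84, foot end at -59, where the toes stick out 47 to -y (heel 17 to +y); z normal to its flat sides, either of which it may lie on
- leg1: cast-resin doll's lower leg (skin tone, wax plug at the knee), lying on its side; 3 or 4 legs are present. 145 long, 26 thick, 38 wide at the middle; about 0.12 kg. Origin at mid-thickness, within 8 of the centre of mass; x along the leg, knee end at +84, foot end at -59, where the toes stick out 47 to -y (heel 17 to +y); z normal to its flat sides, either of which it may lie on
- leg2: cast-resin doll's lower leg (skin tone, wax plug at the knee), lying on its side; 3 or 4 legs are present. 145 long, 26 thick, 38 wide at the middle; about 0.12 kg. Origin at mid-thickness, within 8 of the centre of mass; x along the leg, knee end at +84, foot end at -59, where the toes stick out 47 to -y (heel 17 to +y); z normal to its flat sides, either of which it may lie on
- leg3: cast-resin doll's lower leg (skin tone, wax plug at the knee), lying on its side; 3 or 4 legs are present. 145 long, 26 thick, 38 wide at the middle; about 0.12 kg. Origin at mid-thickness, within 8 of the centre of mass; x along the leg, knee end at +84, foot end at -59, where the toes stick out 47 to -y (heel 17 to +y); z normal to its flat sides, either of which it may lie on
- leg0_knee (a point): point inside leg0 at its knee end, on its long axis, 60 from the leg's origin
- leg1_knee (a point): point inside leg1 at its knee end, on its long axis, 60 from the leg's origin
- leg2_knee (a point): point inside leg2 at its knee end, on its long axis, 60 from the leg's origin
- leg3_knee (a point): point inside leg3 at its knee end, on its long axis, 60 from the leg's origin
- pot_large: large closed white globe-shaped resin pot, a sphere of radius 40, bottom-heavy so that it stands upright but rocks and rolls easily; on top (from 80 above its origin, a steel collar of radius 19 at its foot) a black knob 22 in diameter and 32 tall; mass about 0.35 kg. Origin at the lowest point of the round bottom; z up its axis
- pot_large_knob (a point): point on the axis of pot_large, 20 above the top of its globe, a good height to grip the knob
- ring_large: large fixed cork ring lying flat: inner radius 29, outer 40, 26 tall; fits the large pot. Origin at its centre on the table; a pot seated in it has its lowest point 13.5 above the table
- pot_small: small closed white globe-shaped resin pot, a sphere of radius 30, bottom-heavy so that it stands upright but rocks and rolls easily; on top (from 60 above its origin, a steel collar of radius 19 at its foot) a black knob 22 in diameter and 32 tall; mass about 0.2 kg. Origin at the lowest point of the round bottom; z up its axis
- pot_small_knob (a point): point on the axis of pot_small, 20 above the top of its globe, a good height to grip the knob
- ring_small: small fixed cork ring lying flat: inner radius 21, outer 32, 26 tall; fits the small pot. Origin at its centre on the table; a pot seated in it has its lowest point 17.4 above the table
- deck: the fixed rack's two parallel steel rails, each 8 thick, 360 long, 80 apart. Origin midway between them, 90 above the table, in the plane of their tops. y along the rails; x up the slope from the low rail (x=-40, top 80 above the table, nearer the robot) to the high rail (x=+40, top 100 high); z normal to the slope, 14.5 degrees off vertical. Open between and below; end frames at y=+-180 rise no higher
- lamp_lever (a joint): lever switch of the curing lamp: rad, about 0 when off (leaning to -x of its base), 1.0 fully over (leaning to +x); light friction, stays where it is left
- lamp_lever_tip (a point): centre of the black ball (26 in diameter) at the tip of the lever's thin rod, 70 from the hinge; about 83 above the table at either end of its swing and 92 midway
- lamp_lever_base: white fixed block that carries the lever; origin at the centre of its underside; the lever swings towards the block's +x side. Block 70 by 50 by 25 tall; the hinge runs along its y axis, 22 above the table, over its origin, with a barrel up to 35 high
- jar: clear jar with white cap, 44 in diameter, 50 tall, bystander to leave alone
- tin: tin, 48 in diameter, 55 tall, bystander to leave alone
Things that resemble listed ones, but are neither listed nor needed, are in the scene too. What is shaped like the leg2 but black is not meant.

How it is judged:
On the way, in this order (a step that is already met when the one before it is completed fails the run):
1. all legs lie on the rack, feet down the slope, both pots stand in their rings, all let go (x of leg0 in the frame of deck between -0.025 and 0.025 m and y of leg0 in the frame of deck between -0.16 and 0.16 m and z of leg0 in the frame of deck between 0.007 and 0.019 m and angle between the x axis of each of leg0, leg1, leg2, leg3 and the x axis of deck, either way round below 0.26 rad and x of each of leg0_knee, leg1_knee, leg2_knee, leg3_knee in the frame of deck above 0.03 m and angle between the z axis of each of leg0, leg1, leg2, leg3 and the z axis of deck, either way round below 0.15 rad and linear speed of each of leg0, leg1, leg2, leg3, pot_large, pot_small below 0.02 m/s and x of leg1 in the frame of deck between -0.025 and 0.025 m and y of leg1 in the frame of deck between -0.16 and 0.16 m and z of leg1 in the frame of deck between 0.007 and 0.019 m and x of leg2 in the frame of deck between -0.025 and 0.025 m and y of leg2 in the frame of deck between -0.16 and 0.16 m and z of leg2 in the frame of deck between 0.007 and 0.019 m and x of leg3 in the frame of deck between -0.025 and 0.025 m and y of leg3 in the frame of deck between -0.16 and 0.16 m and z of leg3 in the frame of deck between 0.007 and 0.019 m and contact force between each of leg1, leg2, leg3 and leg0 below 0.05 N and contact force between each of leg2, leg3 and leg1 below 0.05 N and contact force between leg3 and leg2 below 0.05 N and horizontal distance between pot_large and ring_large below 0.007 m and angle between each of pot_large, pot_small's own z axis and vertical below 0.12 rad and z of pot_large in the frame of ring_large between 0.0085 and 0.0185 m and angular speed of each of pot_large, pot_small below 0.3 rad/s and horizontal distance between pot_small and ring_small below 0.007 m and z of pot_small in the frame of ring_small between 0.0124 and 0.0224 m and contact force between the fingers and leg0 below 0.1 N and contact force between the fingers and leg1 below 0.1 N and contact force between the fingers and leg2 below 0.1 N and contact force between the fingers and leg3 below 0.1 N and contact force between the fingers and pot_large below 0.1 N and contact force between the fingers and pot_small below 0.1 N), for 0.3 s.
2. the lamp's lever is thrown fully over (value of joint lamp_lever above 0.85 rad), for 0.2 s.
At the end, for the whole second after the job is handed in: Each leg flat (9 deg) on both rails, origin within 25 mm of their midline and 160 mm of the rack's middle, within 15 deg of square, knee uphill, no two touching; each pot in its ring: centred to 7 mm, seated to 5 mm, level to 7 deg; lever past 0.85 rad; all released, at rest (all of step 1 and value of joint lamp_lever above 0.85 rad).
It fails at once if a bystander (jar or tin) is knocked over or shoved more than 5 cm (angle between any of jar, tin's own z axis and vertical above 0.7 rad or distance of any of jar, tin from where it was at the start of the episode above 0.05 m).
Of leg0, leg1, leg2, leg3 only 3 to 4 are there at a start; the rules pass over those that are not, and their reading is None.
At some moment in a run one of pot_large, pot_small may be knocked a few centimetres aside while the robot is not near it.
Once in a run the grip may slacken for a moment while it holds something.
It also fails if it takes over 192 s, if anything falls off the work surface, if the arm or the gripper's body presses on something with over 40 N, if the wrist force passes 120 N, or if a joint passes its speed limit or range.

### The arm

A 7-joint arm with a two-finger parallel gripper is mounted at the origin on the work surface. World frame = base frame: x ahead of the robot, y to its left, z up, the work surface at z = 0. Lengths are in m, angles in rad, forces in N, time in s.
With the tool pointing down it reaches from about 0.425 to 0.875 m from the base axis. Payload 9.9 kg.
Tool frame: the origin (TCP) lies midway between the tips of the shut fingers; the grasp point (between the pads) lies 19 mm behind it; z points along the fingers, y is the line along which they close (so a half turn about z gives the same grasp; the last joint's range is limited). The gripper opens to 85 mm and grips with 20 to 120 N. Pads are 22 mm wide; open, the fingers measure 114 mm over their backs; the gripper's body (76 mm by 85 mm) begins 54 mm behind the grasp point. The pads swing forward as they close: fully open they stand 13 mm farther back than shut.
Start: joints at [1.23, 0.576, 0.025, 1.437, -0.015, 1.129, -0.057], TCP at [0.171, -0.653, 0.231] pointing down, gripper open.
Joint ranges: [-2.76, 2.76], [-0.34, 2.15], [-1.52, 1.57], [0.19, 2.46], [-1.09, 4.23], [0.17, 1.99], [-2.82, 2.82]. Speed limits (rad/s): [2.22, 2.22, 3.01, 3.01, 3.14, 3.14, 3.14].

### API

Orientations are given as a unit quaternion [x, y, z, w].
In Python, from bench import arm gives the robot as it stands.
- The arm moves only by the tool arm_command, never from a script. Its argument "motion" is a list of rows, each an object of numbers: "tx", "ty", "tz": the shift along the tool's x, y, z normalised to -1 to 1, where 1 is 0.15 m; "twist": the turn about the tool's z normalised to -1 to 1, where 1 is 1.5 rad. In form: [{"tx": .., "ty": .., "tz": .., "twist": ..}, ...]. A call has 1 to 8 rows; each row is the pose to reach, as a shift and turn from the pose commanded when the call began, along the tool's axes at that moment; what a row does not reach only later rows make up. A row lasts 1/10 s, in which the tool goes at most 50 mm and 8.59 degrees, less where a joint would pass 70% of its speed; a pose out of reach is approached as far as the arm can. A call with a number of a shift or a turn outside -1 to 1 is refused whole. A call with a gripper value outside its range is refused whole. "claw" is the closure, from 0 (fully open) to 1 (shut), set as the call begins (left out, the last holds). The fingers move at their own pace and stop on an object; "newtons" is the grip in N (left out, the last holds). Time passes only in rows, so rows that repeat a pose let the fingers close. It gives the time, the measured TCP pose, the force, the opening and the grip force at its end, in the units of the state.
- arm.read_state(): the state, without advancing time (a new reading comes with each control period).
- arm.snapshot(name): name is "side" or "top" or "wrist"; returns (picture, depth): 420x560x3 uint8, red, green, blue; 420x560 float32, m along the optical axis (not along the pixel's ray), 0 where there is no reading.
- arm.camera_params(name): a dict with "fx", "fy", "cx", "cy" (pixels), "camera_from_world" (4x4, takes a point from world to camera coordinates). Camera axes: x right, y down, z forward; pixel columns grow to the right and rows downward; lengths in m; the calibration is good to about 2 mm. A picture is of the moment at which its call begins: read the wrist's pose just before it. camera_params takes no time and is no camera call; for the wrist camera it gives the pose at the moment of the call.
- arm.close_job(): hands the job in; it is judged then, once.
The state is a dict: "t": time; "qpos": joint angles; "joint_vel": joint speeds; "effort": joint torques, N m; "eef_pos": TCP position; "eef_rot": TCP orientation; "contact_force": force on the tool from outside, world axes, zero at the start; "torque": the same for the moment, N m; "grip_width": finger opening in m; "grasp_force": force on a finger pad.
Only numpy, scipy, OpenCV 4.12 (cv2) and the standard library are available. Lean on these libraries where they do the work, as an engineer would, in place of code of your own. Each camera call takes 0.05 s, during which the arm holds its last target. There are 200 camera calls.

## Working session

There is one attempt and no reset: what is moved stays moved. The work goes in short steps, Python scripts to look and compute and a tool call to move; the robot and the scene stay as the last step left them, time stands still between calls to the robot, and variables do not carry over. Pictures are saved under pics/ and viewed, at most 14 in all, crops included, and the job is handed in when it is done.

Besides the shell and the picture viewer there is one more tool, called after "Call:" as name(argument=value, ...) on one line, values as JSON. arm_command: Moves the arm, as the interface text tells. Scaled input: -1 to 1 covers 0.15 m each way for a shift and 1.5 rad each way for a turn. Its arguments: {"type":"object","properties":{"motion":{"type":"array"},"claw":{"type":"number"},"newtons":{"type":"number"}},"required":["motion"]}

```bash
mkdir -p pics; ls; cat > h.py <<'E'
import numpy as np, cv2
from bench import arm
def snap(n):
    P=arm.camera_params(n); im,d=arm.snapshot(n); return im,d,P
def cloud(d,P):
    v,u=np.indices(d.shape); c=np.stack([(u-P['cx'])/P['fx']*d,(v-P['cy'])/P['fy']*d,d,np.ones_like(d)],-1)
    return (c@np.linalg.inv(np.array(P['camera_from_world'])).T)[...,:3]
E
python3 - <<'E'
from h import *
print(arm.read_state())
for n in('top','side'):
    im,d,P=snap(n); cv2.imwrite(f'pics/{n}0.png',im[...,::-1]); np.savez(f'{n}0.npz',im=im,d=d,w=cloud(d,P)); print(n,P)
E
```

```text
pics
{'t': 0.0, 'qpos': array([ 1.23016688,  0.57651047,  0.02483849,  1.43788189, -0.01501557,
        1.12896744, -0.0564794 ]), 'joint_vel': array([-1.75586486e-03,  1.31401214e-03, -9.62935048e-04, -4.60074803e-04,
        1.45691043e-04,  4.53735853e-05,  1.62107334e-03]), 'effort': array([-1.09292662e-05, -7.65779257e+01,  2.25049898e+00, -2.85969418e+01,
        1.53396337e-02,  1.26305711e-02,  3.72573413e-05]), 'eef_pos': array([ 0.17136683, -0.65244243,  0.23046627]), 'eef_rot': array([ 9.91762444e-01,  1.28088363e-01, -1.33288602e-04, -7.80109064e-04]), 'contact_force': array([0.0461893 , 1.29750142, 0.68615891]), 'torque': array([-0.01781446, -0.03164447, -0.02733409]), 'grasp_force': 0.0, 'grip_width': 0.08520581929156298}
top {'fx': 519.2195603235805, 'fy': 519.2195603235805, 'cx': 270.08612482706064, 'cy': 206.81600144545774, 'camera_from_world': array([[-0.00942495, -0.99974343, -0.02059708,  0.00929053],
       [-0.98664389,  0.01264728, -0.16240037,  0.45578699],
       [ 0.16261921,  0.01879137, -0.98650995,  1.35191698],
       [ 0.        ,  0.        ,  0.        ,  1.        ]])}
side {'fx': 436.95295411025694, 'fy': 436.95295411025694, 'cx': 276.7454437210968, 'cy': 210.72381735594274, 'camera_from_world': array([[-0.98054357, -0.19623534,  0.0050986 ,  0.4466162 ],
       [-0.15015686,  0.7330639 , -0.6633779 ,  0.13994639],
       [ 0.12644058, -0.65123652, -0.74826718,  1.09873935],
       [ 0.        ,  0.        ,  0.        ,  1.        ]])}
```

View pics/top0.png

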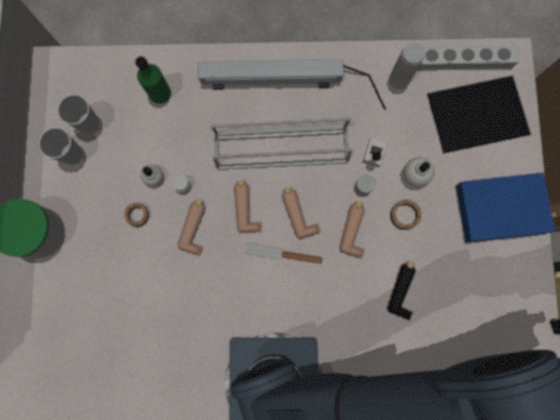

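View pics/side0.png

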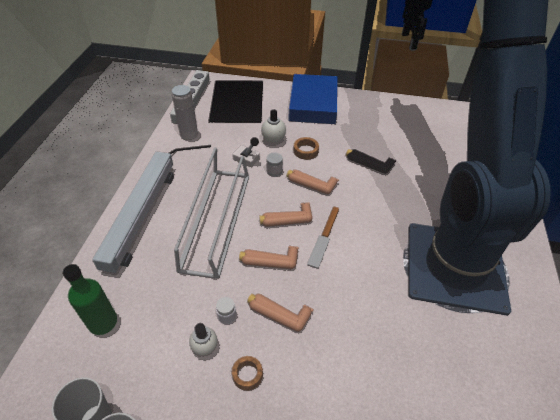

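The top view shows four skin legs (190,227), (245,207), (298,212), (352,230), with a black decoy at (401,290). The small pot is at (151,176) and its ring at (137,214); the large pot is at (420,172) and its ring at (405,214). The rack spans (215..350, 120..165) and the lever is at (376,153). The jar and tin are at (182,184) and (366,185).

```bash
cat >> h.py <<'E'
def legs(im,w,zlo=.012,zhi=.2):
    """fit leg poses from skin coloured pixels: returns list of (origin xy, axis angle toward knee, toe side)"""
    hsv=cv2.cvtColor(im,cv2.COLOR_RGB2HSV)
    m=((hsv[...,0]<16)&(hsv[...,1]>85)&(hsv[...,2]>60)&(w[...,2]>zlo)&(w[...,2]<zhi)&(w[...,0]>.3)&(w[...,0]<.9)).astype(np.uint8)
    n,l,st,_=cv2.connectedComponentsWithStats(m); out=[]
    for i in range(1,n):
        if st[i,4]<150: continue
        p=w[l==i]; q=p[:,:2]; out.append((p,st[i]))
    return out
def polyleg():
    # outline in leg frame (x along, toes to -y)
    return None
E
python3 - <<'E'
from h import *
for n in('top','side'):
    D=np.load(n+'0.npz'); im,w=D['im'],D['w']
    hsv=cv2.cvtColor(im,cv2.COLOR_RGB2HSV)
    print(n)
    for p,st in legs(im,w):
        q=p[:,:2]; c=q.mean(0); e,v=np.linalg.eigh(np.cov(q.T)); a=v[:,1]; b=v[:,0]
        print(st,'c',c.round(4),'ax',a.round(3),'ext',((q-c)@a).min().round(4),((q-c)@a).max().round(4),((q-c)@b).min().round(4),((q-c)@b).max().round(4),'z',np.percentile(p[:,2],[5,50,95]).round(4))
D=np.load('top0.npz'); im,w=D['im'],D['w']
def win(u0,u1,v0,v1): return im[v0:v1,u0:u1],w[v0:v1,u0:u1].reshape(-1,3)
for nm,b in dict(potS=(136,168,160,192),potL=(398,440,150,192),ringS=(120,155,198,230),ringL=(385,426,196,232),cap1=(170,195,172,196),cap2=(354,378,173,198),lever=(360,392,132,170)).items():
    i,p=win(*b); g=p[(p[:,2]>.012)]
    print(nm,len(g),'z',np.percentile(g[:,2],[5,50,95,100]).round(4),'med',np.median(g[:,:2],0).round(4),'min',g[:,:2].min(0).round(4),'max',g[:,:2].max(0).round(4))
i,p=win(200,365,112,175); g=p[(p[:,2]>.06)&(p[:,2]<.115)]
print('rack',len(g),g.min(0),g.max(0)); 
for lo,hi in((.072,.085),(.092,.108)):
    r=g[(g[:,2]>lo)&(g[:,2]<hi)]; f=np.polyfit(r[:,1],r[:,0],1); print(lo,len(r),f,r.min(0),r.max(0),np.median(r,0))
E
```

```text
top
[391 201  30  28 232] c [ 0.4343 -0.3586] ax [-0.609  0.793] ext -0.0374 0.037 -0.0358 0.0365 z [0.0171 0.026  0.0321]
[125 204  23  22 171] c [0.4422 0.3677] ax [0.599 0.801] ext -0.0305 0.0307 -0.029 0.0284 z [0.0204 0.0259 0.0308]
side
[ 216    0   94   45 3010] c [ 0.7113 -0.9913] ax [-0.991 -0.134] ext -0.1868 0.1858 -0.0155 0.0149 z [0.0208 0.0989 0.1785]
[294 137  25  20 254] c [ 0.4337 -0.356 ] ax [-0.144  0.99 ] ext -0.0434 0.0385 -0.0377 0.0376 z [0.0138 0.0247 0.0291]
[288 170  50  23 493] c [ 0.3912 -0.2068] ax [-0.984  0.176] ext -0.0762 0.0634 -0.0231 0.0372 z [0.0154 0.0244 0.0281]
[263 203  49  23 589] c [ 0.4355 -0.0605] ax [-0.908 -0.419] ext -0.0706 0.067 -0.0213 0.0408 z [0.0155 0.0244 0.0281]
[242 246  56  22 745] c [0.453  0.0837] ax [-0.981 -0.196] ext -0.0723 0.0656 -0.0211 0.0406 z [0.0153 0.0244 0.028 ]
[249 294  64  37 977] c [0.4025 0.2249] ax [-0.985  0.175] ext -0.0771 0.064 -0.0236 0.0401 z [0.0164 0.0243 0.0279]
[232 356  31  33 472] c [0.4436 0.3721] ax [-0.406  0.914] ext -0.0321 0.0291 -0.0302 0.0308 z [0.0155 0.0253 0.0284]
potS 391 z [0.0332 0
[... 395 characters left out ...]
.0219]
cap1 246 z [0.0214 0.0489 0.0548 1.4079] med [0.5205 0.2402] min [ 0.2299 -0.0219] max [0.5443 0.2642]
cap2 316 z [0.0221 0.0546 0.0597 1.4079] med [ 0.5104 -0.2478] min [ 0.2299 -0.2731] max [ 0.5362 -0.0219]
lever 477 z [0.0197 0.027  0.0959 1.4079] med [ 0.6072 -0.2801] min [ 0.2299 -0.318 ] max [ 0.6506 -0.0219]
rack 892 [ 0.57895715 -0.21419232  0.06042225] [0.68203928 0.15647276 0.1064722 ]
0.072 420 [-0.03849642  0.59321523] [ 0.58061221 -0.21419232  0.07210903] [0.67544005 0.15348924 0.08493506] [ 0.59358249 -0.03328399  0.07926751]
0.092 427 [-0.03784242  0.66940648] [ 0.65723504 -0.21095114  0.09244815] [0.68203928 0.15647276 0.1064722 ] [ 0.6704753  -0.02768651  0.09977216]
```

```bash
python3 - <<'E'
from h import *
im=cv2.imread('pics/top0.png'); cv2.imwrite('pics/c1.png',cv2.resize(im[110:270,120:440],None,fx=2.5,fy=2.5,interpolation=cv2.INTER_CUBIC))
E
```

```text
(no output)
```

View pics/c1.png

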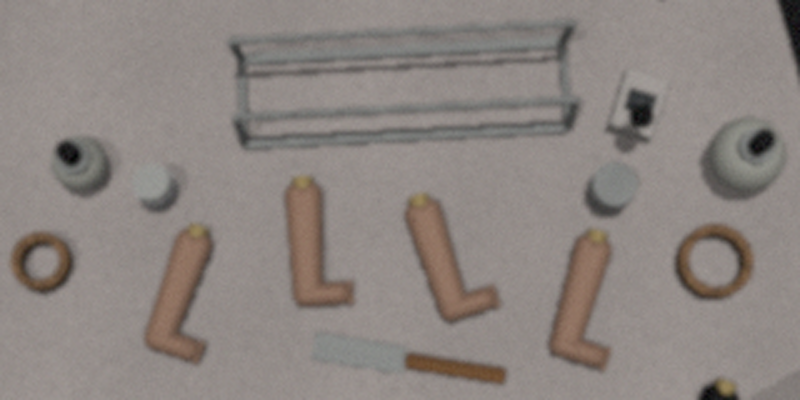

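```bash
cat >> h.py <<'E'
from scipy.optimize import minimize
from scipy.spatial.transform import Rotation as R
def fitleg(q,o,yaw):
    """q: Nx2 visible top points. template: shaft + foot. raster IoU-like fit"""
    poly=np.array([[84,-12],[84,12],[40,18],[0,19],[-35,16],[-59,17],[-59,-47],[-38,-47],[-35,-16],[0,-19],[40,-18]],np.float32)/1e3
    def cost(s):
        c,sn=np.cos(s[2]),np.sin(s[2]); d=q-s[:2]; L=np.c_[d@[c,sn],d@[-sn,c]].astype(np.float32)
        sd=np.array([cv2.pointPolygonTest(poly,(float(a),float(b)),True) for a,b in L])
        return np.mean(np.clip(-sd,0,.02))*1e3 + .0*0 
    def full(s):
        # also need template coverage: distance of template boundary to nearest data
        from scipy.spatial import cKDTree
        c,sn=np.cos(s[2]),np.sin(s[2]); e=np.concatenate([np.linspace(poly[i],poly[(i+1)%len(poly)],12) for i in range(len(poly))])
        W=s[:2]+np.c_[e@[c,-sn],e@[sn,c]]
        return cost(s)+np.mean(np.clip(cKDTree(q).query(W)[0],0,.02))*1e3
    r=minimize(full,[*o,yaw],method='Nelder-Mead',options=dict(initial_simplex=np.array([[*o,yaw],[o[0]+.015,o[1],yaw],[o[0],o[1]+.015,yaw],[*o,yaw+.15]])))
    return r.x,r.fun
def yawof(s): x=R.from_quat(s['eef_rot']).as_matrix()[:,0]; return np.arctan2(x[1],x[0])
def plan(pose,tgt):
    """pose,tgt=(x,y,z,yaw); -> normalised tx,ty,tz,twist"""
    d=np.array(tgt[:3])-pose[:3]; c,s=np.cos(pose[3]),np.sin(pose[3])
    return np.round([(d[0]*c+d[1]*s)/.15,(d[0]*s-d[1]*c)/.15,-d[2]/.15,-(tgt[3]-pose[3])/1.5],3)
def cur():
    s=arm.read_state(); return np.array([*s['eef_pos'],yawof(s)])
E
python3 - <<'E'
from h import *
D=np.load('top0.npz'); im,w,d=D['im'],D['w'],D['d']
G=w.reshape(-1,3); ok=(d.ravel()>0)&(G[:,2]>.012)&(G[:,2]<.035)
for o in([.391,-.207],[.4355,-.06],[.453,.084],[.4025,.225]):
    q=G[ok&(np.hypot(G[:,0]-o[0],G[:,1]-o[1])<.1)][:,:2]
    q=q[~((q[:,0]>.49)&(np.abs(q[:,1]-.24)<.03))&~((q[:,0]>.47)&(np.abs(q[:,1]+.248)<.03))&(q[:,0]>.31)]
    x,f=fitleg(q,o,0.); L=(q-x[:2])@[np.cos(x[2]),np.sin(x[2])]; print(len(q),x.round(4),round(f,2),np.percentile(L,[1,99]).round(4))
for nm,c,zt in(('S',(.543,.319),.092),('L',(.5387,-.386),.112)):
    n=np.hypot(G[:,0]-c[0],G[:,1]-c[1])<.06; k=G[n&(d.ravel()>0)&(abs(G[:,2]-zt)<.006)]
    g=G[n&(d.ravel()>0)&(G[:,2]>.03)&(G[:,2]<zt-.035)]
    A=np.c_[2*g,np.ones(len(g))]; s=np.linalg.lstsq(A,(g**2).sum(1),rcond=None)[0]
    print(nm,len(k),k.mean(0).round(4),'sphere',s[:3].round(4),np.sqrt(s[3]+s[:3]@s[:3]).round(4))
for nm,c in(('rS',(.4425,.367)),('rL',(.434,-.359))):
    n=np.hypot(G[:,0]-c[0],G[:,1]-c[1])<.055; g=G[n&(d.ravel()>0)&(G[:,2]>.018)&(G[:,2]<.04)][:,:2]
    (cx,cy),r=cv2.minEnclosingCircle(g.astype(np.float32)); s=np.linalg.lstsq(np.c_[2*g,np.ones(len(g))],(g**2).sum(1),rcond=None)[0]; print(nm,cx,cy,r,s[:2],np.sqrt(s[2]+s[:2]@s[:2]))
n=np.hypot(G[:,0]-.607,G[:,1]+.28)<.06; k=G[n&(d.ravel()>0)&(G[:,2]>.075)]; print('ball',len(k),k.mean(0),k.max(0)); b=G[n&(abs(G[:,2]-.026)<.005)]
print('block',cv2.minAreaRect(b[:,:2].astype(np.float32)),b[:,:2].mean(0))
p=cur();print(p)
E
```

```text
889 [ 0.3898 -0.211  -0.2986] 3.15 [-0.0581  0.0801]
829 [ 0.4319 -0.0666  0.3163] 2.15 [-0.0588  0.0816]
809 [0.451  0.0794 0.0789] 1.66 [-0.0591  0.081 ]
814 [ 0.4017  0.223  -0.3287] 1.75 [-0.0579  0.0811]
S 54 [0.55   0.3256 0.0918] sphere [0.5451 0.3151 0.044 ] 0.0254
L 61 [ 0.5466 -0.3949  0.1112] sphere [ 0.5468 -0.3958  0.0422] 0.0385
rS 0.44426295161247253 0.36763063073158264 0.032556816935539246 [0.44368755 0.36730754] 0.026789151200692887
rL 0.434892863035202 -0.36055323481559753 0.04056305065751076 [ 0.4345954  -0.36009732] 0.03478027654329138
ball 80 [ 0.57786711 -0.27443307  0.09271965] [ 0.59142907 -0.2634509   0.10023796]
block ((0.61075758934021, -0.28667858242988586), (0.05002044886350632, 0.0713438093662262), 70.43238830566406) [ 0.61227868 -0.28546303]
[ 0.17138531 -0.65247311  0.23051947  0.25690005]
```

Call:
arm_command(motion=[{"tx":0.953,"ty":-0.34},{"tx":0.953,"ty":-0.34},{"tx":0.953,"ty":-0.34},{"tx":0.953,"ty":-0.34}], claw=0, newtons=40)

```text
validation failed for argument at $.mo...
```

Call:
arm_command(motion=[{"tx":0.953,"ty":-0.34},{"tx":0.953,"ty":-0.34},{"tx":0.953,"ty":-0.34},{"tx":0.953,"ty":-0.34}])

```text
validation failed for argument at $.mo...
```

Call:
arm_command(motion=[{"tx":0.953,"ty":-0.34},{"tx":0.953,"ty":-0.34},{"tx":0.953,"ty":-0.34},{"tx":0.953,"ty":-0.34},{"tx":0.953,"ty":-0.34}])

```text
validation failed for argument at $.mo...
```

```bash
python3 - <<'E'
from h import *
p=cur(); print(p,arm.read_state()['t'],arm.read_state()['qpos'])
im,d,P=snap('wrist'); w=cloud(d,P); G=w[d>0]
n=np.hypot(G[:,0]-.547,G[:,1]+.395)<.06; k=G[n&(G[:,2]>.106)&(G[:,2]<.118)]; print(len(k),k.mean(0) if len(k) else 0)
cv2.imwrite('pics/w1.png',im[...,::-1])
E
```

```text
[ 0.17138531 -0.65247311  0.23051947  0.25690005] 0.1 [ 1.23016166  0.57647974  0.02483119  1.43778926 -0.01501421  1.12901051
 -0.0564751 ]
0 0
```

Call:
arm_command(motion=[{"tx":0.953,"ty":-0.34,"tz":0,"twist":0},{"tx":0.953,"ty":-0.34,"tz":0,"twist":0},{"tx":0.953,"ty":-0.34,"tz":0,"twist":0},{"tx":0.953,"ty":-0.34,"tz":0,"twist":0}], claw=0, newtons=40)

```text
t: 0.55
eef_pos: [0.3051, -0.5619, 0.2311]
eef_rot: [0.991, 0.133, 0.002, -0.001]
contact_force: [0.1, 0.1, -0.8]
grip_width: 0.085
grasp_force: 0.0
```

Call:
arm_command(motion=[{"tx":0.953,"ty":-0.34,"tz":0,"twist":0},{"tx":0.953,"ty":-0.34,"tz":0,"twist":0},{"tx":0.953,"ty":-0.34,"tz":0,"twist":0},{"tx":0.953,"ty":-0.34,"tz":0,"twist":0}])

```text
t: 0.95
eef_pos: [0.4297, -0.4752, 0.2308]
eef_rot: [0.991, 0.133, 0.002, -0.002]
contact_force: [-0.3, 0.0, -0.2]
grip_width: 0.0857
grasp_force: 0.0
```

Call:
arm_command(motion=[{"tx":0.953,"ty":-0.34,"tz":0,"twist":0},{"tx":0.953,"ty":-0.34,"tz":0,"twist":0},{"tx":0.953,"ty":-0.34,"tz":0,"twist":0},{"tx":0.953,"ty":-0.34,"tz":0,"twist":0},{"tx":0.953,"ty":-0.34,"tz":0,"twist":0}])

```text
t: 1.45
eef_pos: [0.5484, -0.3946, 0.2306]
eef_rot: [0.992, 0.13, -0.0, -0.0]
contact_force: [-0.6, -0.5, 0.2]
grip_width: 0.0853
grasp_force: 0.0
```

```bash
python3 - <<'E'
from h import *
p=cur(); print(p,arm.read_state()['t'],arm.read_state()['qpos'])
im,d,P=snap('wrist'); w=cloud(d,P); G=w[d>0]
n=np.hypot(G[:,0]-.547,G[:,1]+.395)<.06; k=G[n&(G[:,2]>.106)&(G[:,2]<.118)]; print(len(k),k.mean(0) if len(k) else 0)
cv2.imwrite('pics/w1.png',im[...,::-1])
E
```

```text
[ 0.5483635  -0.39460553  0.23062934  0.26020821] 1.45 [ 0.557103    0.57717967 -0.00446101  1.43454308  0.00232195  1.13084514
 -0.75821477]
497 [ 0.54864032 -0.39436721  0.11074576]
```

Call:
arm_command(motion=[{"tx":0,"ty":0,"tz":0.4,"twist":0},{"tx":0,"ty":0,"tz":0.7,"twist":0},{"tx":0,"ty":0,"tz":0.9,"twist":0},{"tx":0,"ty":0,"tz":0.97,"twist":0},{"tx":0,"ty":0,"tz":0.97,"twist":0}])

```text
t: 2.0
eef_pos: [0.5455, -0.3971, 0.0849]
eef_rot: [0.992, 0.127, -0.001, -0.001]
contact_force: [0.1, -0.2, -0.3]
grip_width: 0.0854
grasp_force: 0.0
```

Call:
arm_command(motion=[{"tx":0,"ty":0,"tz":0,"twist":0},{"tx":0,"ty":0,"tz":0,"twist":0},{"tx":0,"ty":0,"tz":0,"twist":0},{"tx":0,"ty":0,"tz":0,"twist":0},{"tx":0,"ty":0,"tz":0,"twist":0},{"tx":0,"ty":0,"tz":0,"twist":0},{"tx":0,"ty":0,"tz":0,"twist":0},{"tx":0,"ty":0,"tz":0,"twist":0}], claw=1, newtons=60)

```text
t: 2.8
eef_pos: [0.548, -0.3963, 0.0869]
eef_rot: [0.992, 0.128, 0.001, 0.001]
contact_force: [0.0, 0.8, 5.6]
grip_width: 0.0203
grasp_force: 58.4
```

```bash
python3 - <<'E'
from h import *
p=cur(); s=arm.read_state(); print(p,s['t'],s['grip_width'],s['grasp_force'])
print(plan(p,(.4346,-.3603,p[2]+.06,p[3])))
E
```

```text
[ 0.5479746  -0.39630339  0.08693254  0.25685802] 2.8 0.02030670893372272 58.40289115905762
[-0.67  -0.424 -0.4   -0.   ]
```

Call:
arm_command(motion=[{"tx":0,"ty":0,"tz":-0.2,"twist":0},{"tx":0,"ty":0,"tz":-0.4,"twist":0},{"tx":-0.15,"ty":-0.1,"tz":-0.4,"twist":0},{"tx":-0.35,"ty":-0.22,"tz":-0.4,"twist":0},{"tx":-0.55,"ty":-0.35,"tz":-0.4,"twist":0},{"tx":-0.67,"ty":-0.424,"tz":-0.4,"twist":0},{"tx":-0.67,"ty":-0.424,"tz":-0.4,"twist":0},{"tx":-0.67,"ty":-0.424,"tz":-0.4,"twist":0}])

```text
t: 3.6
eef_pos: [0.4341, -0.36, 0.1461]
eef_rot: [0.992, 0.128, 0.0, 0.0]
contact_force: [0.2, -0.6, -3.4]
grip_width: 0.0201
grasp_force: 59.7
```

```bash
python3 - <<'E'
from h import *
p=cur(); s=arm.read_state(); print(p,s['t'],s['grip_width'],s['grasp_force'],s['contact_force'])
im,d,P=snap('wrist'); w=cloud(d,P); G=w[d>0]
n=np.hypot(G[:,0]-.4346,G[:,1]+.36)<.06; k=G[n&(G[:,2]>.02)&(G[:,2]<.03)][:,:2]; print(len(k))
print(cv2.minEnclosingCircle(k.astype(np.float32)))
im2,d2,P2=snap('side'); w=cloud(d2,P2); G=w[d2>0]
n=np.hypot(G[:,0]-.4346,G[:,1]+.36)<.06; k=G[n&(G[:,2]>.07)&(G[:,2]<.125)]
s=np.linalg.lstsq(np.c_[2*k,np.ones(len(k))],(k**2).sum(1),rcond=None)[0]; print('sphere',s[:3],np.sqrt(s[3]+s[:3]@s[:3]))
cv2.imwrite('pics/w2.png',np.vstack([im,im2])[::1,::1,::-1][:, :]) 
E
```

```text
[ 0.43413599 -0.36003587  0.14610778  0.25660204] 3.6 0.020096353893707883 59.67876613140106 [ 0.21482871 -0.55472054 -3.37844708]
1388
((0.4432816505432129, -0.3584941327571869), 0.038957249373197556)
sphere [ 0.43414039 -0.35853527  0.09966109] 0.038257422851742544
```

Call:
arm_command(motion=[{"tx":0,"ty":0,"tz":0.12,"twist":0},{"tx":0,"ty":0,"tz":0.22,"twist":0},{"tx":0,"ty":0,"tz":0.29,"twist":0},{"tx":0,"ty":0,"tz":0.31,"twist":0},{"tx":0,"ty":0,"tz":0.31,"twist":0}])

```text
t: 4.2
eef_pos: [0.4357, -0.3608, 0.0999]
eef_rot: [0.992, 0.128, 0.001, 0.001]
contact_force: [0.3, -0.5, 2.9]
grip_width: 0.0201
grasp_force: 60.3
```

Call:
arm_command(motion=[{"tx":0,"ty":0,"tz":0,"twist":0},{"tx":0,"ty":0,"tz":0,"twist":0},{"tx":0,"ty":0,"tz":0,"twist":0},{"tx":0,"ty":0,"tz":-0.3,"twist":0},{"tx":0,"ty":0,"tz":-0.6,"twist":0},{"tx":0,"ty":0,"tz":-0.8,"twist":0},{"tx":0,"ty":0,"tz":-0.8,"twist":0}], claw=0)

```text
t: 4.9
eef_pos: [0.4358, -0.3614, 0.2237]
eef_rot: [0.992, 0.128, 0.003, 0.003]
contact_force: [-0.6, -0.1, -0.9]
grip_width: 0.0852
grasp_force: 0.0
```

```bash
python3 - <<'E'
from h import *
p=cur(); s=arm.read_state(); print(p,s['t'],s['grip_width'],s['contact_force'])
im,d,P=snap('wrist'); w=cloud(d,P); G=w[d>0]
n=np.hypot(G[:,0]-.4346,G[:,1]+.36)<.06; k=G[n&(G[:,2]>.117)&(G[:,2]<.135)]; print(len(k),k.mean(0) if len(k) else 0)
# next: leg at tin side
L=(.3898,-.211,.003,-.2986); print('leg',plan(p,L), plan(p,(*L[:2],.12,L[3])))
E
```

```text
[ 0.43584378 -0.36139277  0.22374158  0.25658631] 4.9 0.08524626391352112 [-0.59574291 -0.07387098 -0.89032909]
595 [ 0.43720839 -0.3599731   0.12387447]
leg [-0.042 -1.048  1.472  0.37 ] [-0.042 -1.048  0.692  0.37 ]
```

Call:
arm_command(motion=[{"tx":-0.042,"ty":-1.0,"tz":0,"twist":0.37},{"tx":-0.042,"ty":-1.0,"tz":0,"twist":0.37},{"tx":-0.042,"ty":-1.0,"tz":0,"twist":0.37},{"tx":-0.042,"ty":-1.0,"tz":0,"twist":0.37},{"tx":-0.042,"ty":-1.0,"tz":0,"twist":0.37},{"tx":-0.042,"ty":-1.0,"tz":0,"twist":0.37}])

```text
t: 5.55
eef_pos: [0.3899, -0.2169, 0.2188]
eef_rot: [0.989, -0.147, -0.0, 0.0]
contact_force: [0.3, -0.9, -0.8]
grip_width: 0.0856
grasp_force: 0.0
```

```bash
cat >> h.py <<'E'
def wleg(o,yaw,zlo=.006,zhi=.035,tag=None):
    p=cur(); im,d,P=snap('wrist'); w=cloud(d,P); hsv=cv2.cvtColor(im,cv2.COLOR_RGB2HSV)
    if tag: cv2.imwrite(f'pics/{tag}.png',im[...,::-1])
    m=(d>0)&(w[...,2]>zlo)&(w[...,2]<zhi)&(np.hypot(w[...,0]-o[0],w[...,1]-o[1])<.1)&(hsv[...,0]<28)&(hsv[...,1]>60)
    q=w[m][:,:2]; q=q[::max(1,len(q)//1200)]
    x,f=fitleg(q,o,yaw); L=(q-x[:2])@[np.cos(x[2]),np.sin(x[2])]
    print('pose',p.round(4),'n',m.sum(),'leg',x.round(4),round(f,2),np.percentile(L,[1,99]).round(4),'z',np.median(w[m][:,2]).round(4)); return p,x
E
python3 - <<'E'
from h import *
p,x=wleg((.39,-.211),-.3,tag='wl1'); print(plan(p,(x[0],x[1],.003,x[2]))); print(arm.read_state()['qpos'])
E
```

```text
pose [ 0.3899 -0.2169  0.2188 -0.295 ] n 5137 leg [ 0.3925 -0.2103 -0.3059] 3.3 [-0.0565  0.0793] z 0.0239
[ 0.004 -0.047  1.439  0.007]
[ 0.33135774  0.25468218  0.09057188  2.02975781 -0.02956176  0.85886342
 -1.42842797]
```

View pics/wl1.png

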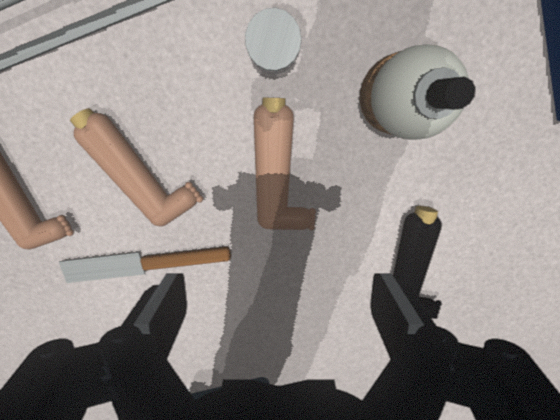

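Call:
arm_command(motion=[{"tx":0.004,"ty":-0.047,"tz":0.3,"twist":0.007},{"tx":0.004,"ty":-0.047,"tz":0.6,"twist":0.007},{"tx":0.004,"ty":-0.047,"tz":0.9,"twist":0.007},{"tx":0.004,"ty":-0.047,"tz":0.9,"twist":0.007}])

```text
t: 6.0
eef_pos: [0.3896, -0.2095, 0.0798]
eef_rot: [0.988, -0.153, -0.005, -0.001]
contact_force: [-1.2, -0.2, 1.2]
grip_width: 0.0857
grasp_force: 0.0
```

Call:
arm_command(motion=[{"tx":0,"ty":0,"tz":0.2,"twist":0},{"tx":0,"ty":0,"tz":0.4,"twist":0},{"tx":0,"ty":0,"tz":0.53,"twist":0},{"tx":0,"ty":0,"tz":0.53,"twist":0},{"tx":0,"ty":0,"tz":0.53,"twist":0}])

```text
t: 6.5
eef_pos: [0.393, -0.2107, 0.006]
eef_rot: [0.988, -0.154, 0.0, 0.0]
contact_force: [0.3, 0.5, 0.7]
grip_width: 0.0855
grasp_force: 0.0
```

Call:
arm_command(motion=[{"tx":0,"ty":0,"tz":0,"twist":0},{"tx":0,"ty":0,"tz":0,"twist":0},{"tx":0,"ty":0,"tz":0,"twist":0},{"tx":0,"ty":0,"tz":0,"twist":0},{"tx":0,"ty":0,"tz":0,"twist":0},{"tx":0,"ty":0,"tz":0,"twist":0},{"tx":0,"ty":0,"tz":0,"twist":0}], claw=1, newtons=40)

```text
t: 7.2
eef_pos: [0.3929, -0.2101, 0.0058]
eef_rot: [0.988, -0.154, 0.001, 0.0]
contact_force: [-0.9, 0.9, 14.1]
grip_width: 0.0358
grasp_force: 38.4
```

```bash
python3 - <<'E'
from h import *
p=cur(); s=arm.read_state(); print(p,s['t'],s['grip_width'],s['grasp_force'],s['contact_force'])
# slots on rack
yc=-.029
for y in (.130,.047,-.037,-.120):
    Y=yc+y; print(y,(.6313-.0385*Y), Y, plan(p,(.6313-.0385*Y,Y,.18,.0385)))
E
```

```text
[ 0.39292599 -0.21008016  0.00577934 -0.30864564] 7.2 0.03583422220244095 38.38490188121796 [-0.94377906  0.87849708 14.07088743]
0.13 0.6274115 0.101 [ 0.859 -2.451 -1.161 -0.231]
0.047 0.6306069999999999 0.018 [ 1.048 -1.93  -1.161 -0.231]
-0.037 0.633841 -0.066 [ 1.238 -1.403 -1.161 -0.231]
-0.12 0.6370365 -0.149 [ 1.427 -0.882 -1.161 -0.231]
```

Call:
arm_command(motion=[{"tx":0,"ty":0,"tz":-0.3,"twist":0},{"tx":0,"ty":0,"tz":-0.6,"twist":0},{"tx":0,"ty":0,"tz":-1.0,"twist":0},{"tx":0.3,"ty":-0.3,"tz":-1.0,"twist":-0.08},{"tx":0.6,"ty":-0.6,"tz":-1.0,"twist":-0.16},{"tx":0.95,"ty":-0.882,"tz":-1.0,"twist":-0.231},{"tx":0.95,"ty":-0.882,"tz":-1.0,"twist":-0.231},{"tx":0.95,"ty":-0.882,"tz":-1.0,"twist":-0.231}])

```text
t: 8.0
eef_pos: [0.5738, -0.1225, 0.1548]
eef_rot: [1.0, 0.022, 0.002, -0.001]
contact_force: [-1.0, 0.1, -1.9]
grip_width: 0.0358
grasp_force: 41.6
```

```bash
python3 - <<'E'
from h import *
p=cur(); s=arm.read_state(); print(p,s['t'],s['grip_width'],s['grasp_force'],s['contact_force'])
Y=-.149; print(plan(p,(.634-.0385*Y,Y,.155,.0385)))
E
```

```text
[ 0.57376824 -0.12253119  0.15475328  0.04417589] 8.0 0.035791112095181356 41.595277190208435 [-1.00270551  0.08253565 -1.92045762]
[ 0.432  0.196 -0.002  0.004]
```

Call:
arm_command(motion=[{"tx":0.22,"ty":0.1,"tz":0,"twist":0},{"tx":0.432,"ty":0.196,"tz":0,"twist":0},{"tx":0.432,"ty":0.196,"tz":0.15,"twist":0},{"tx":0.432,"ty":0.196,"tz":0.28,"twist":0},{"tx":0.432,"ty":0.196,"tz":0.33,"twist":0},{"tx":0.432,"ty":0.196,"tz":0.36,"twist":0},{"tx":0.432,"ty":0.196,"tz":0.387,"twist":0},{"tx":0.432,"ty":0.196,"tz":0.387,"twist":0}], newtons=25)

```text
t: 8.8
eef_pos: [0.633, -0.1546, 0.0974]
eef_rot: [1.0, 0.019, -0.001, 0.0]
contact_force: [-6.4, -0.3, 4.8]
grip_width: 0.036
grasp_force: 40.8
```

```bash
python3 - <<'E'
from h import *
p=cur(); s=arm.read_state(); print(p,s['t'],s['grip_width'],s['grasp_force'],s['contact_force'])
im,d,P=snap('side'); im2,_,_=snap('wrist')
c=cv2.resize(im[120:290,150:350],None,fx=2.4,fy=2.4); cv2.imwrite('pics/p1.png',np.hstack([c[:400],cv2.resize(im2[:300],None,fx=.56,fy=.56)[:400] if 0 else np.zeros((400,2,3),np.uint8)])[...,::-1])
E
```

```text
[ 0.63299748 -0.15463283  0.09737942  0.03720291] 8.8 0.0360353399641812 40.82831382751465 [-6.42556509 -0.30895353  4.76390225]
```

View pics/p1.png

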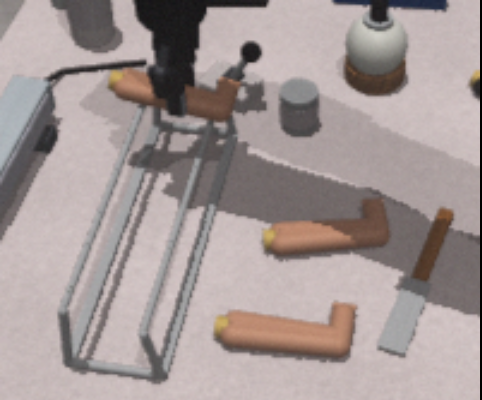

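The leg lies across the rails at crop (175,95), foot over the low rail, still held by the gripper. Release it.

Call:
arm_command(motion=[{"tx":0,"ty":0,"tz":0,"twist":0},{"tx":0,"ty":0,"tz":0,"twist":0},{"tx":0,"ty":0,"tz":0,"twist":0},{"tx":0,"ty":0,"tz":-0.2,"twist":0},{"tx":0,"ty":0,"tz":-0.5,"twist":0},{"tx":0,"ty":0,"tz":-0.8,"twist":0},{"tx":0,"ty":0,"tz":-0.8,"twist":0}], claw=0.35)

```text
t: 9.6
eef_pos: [0.6376, -0.1548, 0.2237]
eef_rot: [1.0, 0.019, 0.005, 0.001]
contact_force: [-0.0, -0.2, 0.1]
grip_width: 0.0556
grasp_force: 0.0
```

```bash
python3 - <<'E'
from h import *
print(arm.read_state()['grip_width'])
p,x=wleg((.635,-.149),.04,.07,.14)
im,d,P=snap('side');w=cloud(d,P)
n=(d>0)&(np.hypot(w[...,0]-.64,w[...,1]+.149)<.09)&(w[...,2]>.075)&(w[...,2]<.15); g=w[n]; hs=cv2.cvtColor(im,cv2.COLOR_RGB2HSV)[n]; g=g[(hs[:,1]>90)&(hs[:,0]<20)]
print(len(g)); f=np.polyfit(g[:,0],g[:,2],1); print('slope',f, g.min(0),g.max(0))
print(plan(p,(.4319,-.0666,.219,.3163)))
E
```

```text
0.055622709507700284
pose [ 0.6376 -0.1548  0.2237  0.0376] n 7555 leg [ 0.634  -0.1541  0.0628] 2.32 [-0.0538  0.0793] z 0.1188
577
slope [ 0.2527765  -0.04752392] [ 0.57396676 -0.20406891  0.0885835 ] [ 0.70830763 -0.1305663   0.13471427]
[-1.348 -0.639  0.031 -0.186]
```

Call:
arm_command(motion=[{"tx":-0.3,"ty":-0.2,"tz":0,"twist":0},{"tx":-0.6,"ty":-0.4,"tz":0,"twist":-0.06},{"tx":-0.9,"ty":-0.6,"tz":0,"twist":-0.12},{"tx":-1.0,"ty":-0.639,"tz":0,"twist":-0.186},{"tx":-1.0,"ty":-0.639,"tz":0,"twist":-0.186},{"tx":-1.0,"ty":-0.639,"tz":0,"twist":-0.186}], claw=0)

```text
t: 10.3
eef_pos: [0.4805, -0.064, 0.2162]
eef_rot: [0.988, 0.157, -0.0, -0.0]
contact_force: [1.3, 0.6, 0.7]
grip_width: 0.0854
grasp_force: 0.0
```

```bash
python3 - <<'E'
from h import *
p,x=wleg((.432,-.0666),.316); print(plan(p,(x[0],x[1],.007,x[2])))
E
```

```text
pose [ 0.4805 -0.064   0.2162  0.3161] n 4609 leg [ 0.4348 -0.0647  0.309 ] 2.93 [-0.0952  0.0807] z 0.0239
[-0.291 -0.09   1.395  0.005]
```

Call:
arm_command(motion=[{"tx":-0.295,"ty":-0.086,"tz":0.2,"twist":0},{"tx":-0.295,"ty":-0.086,"tz":0.5,"twist":0},{"tx":-0.295,"ty":-0.086,"tz":0.8,"twist":0},{"tx":-0.295,"ty":-0.086,"tz":0.9,"twist":0},{"tx":-0.295,"ty":-0.086,"tz":0.9,"twist":0}])

```text
t: 10.85
eef_pos: [0.434, -0.0659, 0.0791]
eef_rot: [0.988, 0.157, -0.002, -0.001]
contact_force: [0.7, -0.1, 0.1]
grip_width: 0.0852
grasp_force: 0.0
```

Call:
arm_command(motion=[{"tx":0,"ty":0,"tz":0.2,"twist":0},{"tx":0,"ty":0,"tz":0.4,"twist":0},{"tx":0,"ty":0,"tz":0.49,"twist":0},{"tx":0,"ty":0,"tz":0.49,"twist":0},{"tx":0,"ty":0,"tz":0.49,"twist":0}])

```text
t: 11.35
eef_pos: [0.4357, -0.0658, 0.0088]
eef_rot: [0.988, 0.157, 0.0, 0.0]
contact_force: [-0.4, -0.7, -0.4]
grip_width: 0.0852
grasp_force: 0.0
```

Call:
arm_command(motion=[{"tx":0,"ty":0,"tz":0,"twist":0},{"tx":0,"ty":0,"tz":0,"twist":0},{"tx":0,"ty":0,"tz":0,"twist":0},{"tx":0,"ty":0,"tz":0,"twist":0},{"tx":0,"ty":0,"tz":0,"twist":0},{"tx":0,"ty":0,"tz":0,"twist":0}], claw=1, newtons=40)

```text
t: 11.95
eef_pos: [0.4351, -0.0655, 0.0091]
eef_rot: [0.987, 0.158, 0.001, 0.0]
contact_force: [-1.6, 0.3, 11.6]
grip_width: 0.0359
grasp_force: 38.6
```

Call:
arm_command(motion=[{"tx":0,"ty":0,"tz":-0.3,"twist":0},{"tx":0,"ty":0,"tz":-0.6,"twist":0},{"tx":0,"ty":0,"tz":-1.0,"twist":0},{"tx":0.3,"ty":0.1,"tz":-1.0,"twist":0.06},{"tx":0.6,"ty":0.2,"tz":-1.0,"twist":0.12},{"tx":0.9,"ty":0.3,"tz":-1.0,"twist":0.18},{"tx":0.9,"ty":0.3,"tz":-1.0,"twist":0.18},{"tx":0.9,"ty":0.3,"tz":-1.0,"twist":0.18}])

```text
t: 12.75
eef_pos: [0.577, -0.066, 0.1576]
eef_rot: [1.0, 0.024, -0.001, -0.0]
contact_force: [-1.1, -0.6, -2.1]
grip_width: 0.0355
grasp_force: 41.5
```

```bash
cat >> h.py <<'E'
def place(Y,z=.155):
    p=cur(); s=arm.read_state(); print(p,s['t'],s['grip_width'],s['grasp_force'],s['contact_force'])
    print(plan(p,(.634-.0385*Y,Y,z,.0385)))
E
python3 -c "
from h import *
place(-.069)"
```

```text
[ 0.5769871  -0.06598027  0.1576109   0.04749249] 12.75 0.03554704189951526 41.48054480552673 [-1.14246231 -0.5906418  -2.08995737]
[0.396 0.039 0.017 0.006]
```

Call:
arm_command(motion=[{"tx":0.2,"ty":0.02,"tz":0,"twist":0},{"tx":0.4,"ty":0.04,"tz":0,"twist":0.006},{"tx":0.4,"ty":0.04,"tz":0.15,"twist":0.006},{"tx":0.4,"ty":0.04,"tz":0.28,"twist":0.006},{"tx":0.4,"ty":0.04,"tz":0.33,"twist":0.006},{"tx":0.4,"ty":0.04,"tz":0.36,"twist":0.006},{"tx":0.4,"ty":0.04,"tz":0.385,"twist":0.006},{"tx":0.4,"ty":0.04,"tz":0.385,"twist":0.006}])

```text
t: 13.55
eef_pos: [0.6345, -0.0701, 0.101]
eef_rot: [1.0, 0.019, -0.002, 0.0]
contact_force: [-7.1, -0.9, 5.7]
grip_width: 0.0356
grasp_force: 42.6
```

Call:
arm_command(motion=[{"tx":0,"ty":0,"tz":0,"twist":0},{"tx":0,"ty":0,"tz":0,"twist":0},{"tx":0,"ty":0,"tz":0,"twist":0},{"tx":0,"ty":0,"tz":-0.2,"twist":0},{"tx":0,"ty":0,"tz":-0.5,"twist":0},{"tx":0,"ty":0,"tz":-0.8,"twist":0},{"tx":0,"ty":0,"tz":-0.8,"twist":0}], claw=0.35)

```text
t: 14.25
eef_pos: [0.6404, -0.0698, 0.2273]
eef_rot: [1.0, 0.019, 0.005, 0.0]
contact_force: [0.9, -0.6, -0.2]
grip_width: 0.0553
grasp_force: 0.0
```

```bash
cat >> h.py <<'E'
def chk(Y):
    p,x=wleg((.635-.0385*Y,Y),.04,.07,.14)
    im,d,P=snap('side');w=cloud(d,P)
    n=(d>0)&(abs(w[...,0]-.64)<.1)&(abs(w[...,1]-Y)<.025)&(w[...,2]>.075)&(w[...,2]<.15); g=w[n]; hs=cv2.cvtColor(im,cv2.COLOR_RGB2HSV)[n]; g=g[(hs[:,1]>90)&(hs[:,0]<20)]
    if len(g): print('slope',len(g),np.polyfit(g[:,0],g[:,2],1)[0])
    return p
E
python3 -c "
from h import *
p=chk(-.069);print(plan(p,(.451,.0794,.219,.079)))"
```

```text
pose [ 0.6404 -0.0698  0.2273  0.0375] n 12406 leg [ 0.6357 -0.0696  0.0596] 10.75 [-0.0553  0.0773] z 0.119
slope 598 0.25686217403139466
[-1.225 -1.041  0.056 -0.028]
```

Call:
arm_command(motion=[{"tx":-0.3,"ty":-0.25,"tz":0,"twist":0},{"tx":-0.55,"ty":-0.5,"tz":0,"twist":-0.01},{"tx":-0.8,"ty":-0.75,"tz":0,"twist":-0.02},{"tx":-0.95,"ty":-1.0,"tz":0,"twist":-0.028},{"tx":-0.95,"ty":-1.0,"tz":0,"twist":-0.028},{"tx":-0.95,"ty":-1.0,"tz":0,"twist":-0.028}], claw=0)

```text
t: 14.95
eef_pos: [0.4879, 0.0764, 0.2198]
eef_rot: [0.999, 0.042, -0.001, -0.0]
contact_force: [0.7, 0.1, -0.8]
grip_width: 0.0854
grasp_force: 0.0
```

```bash
python3 - <<'E'
from h import *
p,x=wleg((.451,.0794),.079); print(plan(p,(x[0],x[1],.007,x[2])))
E
```

```text
pose [0.4879 0.0764 0.2198 0.0833] n 4411 leg [0.4531 0.0813 0.0637] 1.78 [-0.056   0.0809] z 0.024
[-0.228 -0.051  1.419  0.013]
```

Call:
arm_command(motion=[{"tx":-0.235,"ty":-0.043,"tz":0.2,"twist":0.008},{"tx":-0.235,"ty":-0.043,"tz":0.5,"twist":0.008},{"tx":-0.235,"ty":-0.043,"tz":0.8,"twist":0.008},{"tx":-0.235,"ty":-0.043,"tz":0.9,"twist":0.008},{"tx":-0.235,"ty":-0.043,"tz":0.9,"twist":0.008}])

```text
t: 15.5
eef_pos: [0.4528, 0.0767, 0.0828]
eef_rot: [0.999, 0.033, -0.003, 0.001]
contact_force: [-0.2, -0.4, 0.7]
grip_width: 0.0855
grasp_force: 0.0
```

Call:
arm_command(motion=[{"tx":0,"ty":0,"tz":0.2,"twist":0},{"tx":0,"ty":0,"tz":0.4,"twist":0},{"tx":0,"ty":0,"tz":0.51,"twist":0},{"tx":0,"ty":0,"tz":0.51,"twist":0},{"tx":0,"ty":0,"tz":0.51,"twist":0}])

```text
t: 16.0
eef_pos: [0.4544, 0.0781, 0.0096]
eef_rot: [0.999, 0.033, 0.0, 0.0]
contact_force: [-0.1, 1.2, 0.3]
grip_width: 0.0856
grasp_force: 0.0
```

Call:
arm_command(motion=[{"tx":0,"ty":0,"tz":0,"twist":0},{"tx":0,"ty":0,"tz":0,"twist":0},{"tx":0,"ty":0,"tz":0,"twist":0},{"tx":0,"ty":0,"tz":0,"twist":0},{"tx":0,"ty":0,"tz":0,"twist":0},{"tx":0,"ty":0,"tz":0,"twist":0}], claw=1, newtons=40)

```text
t: 16.6
eef_pos: [0.454, 0.079, 0.01]
eef_rot: [0.999, 0.034, 0.001, -0.0]
contact_force: [-0.9, 0.9, 12.1]
grip_width: 0.036
grasp_force: 38.7
```

Call:
arm_command(motion=[{"tx":0,"ty":0,"tz":-0.3,"twist":0},{"tx":0,"ty":0,"tz":-0.6,"twist":0},{"tx":0,"ty":0,"tz":-1.0,"twist":0},{"tx":0.3,"ty":0.15,"tz":-1.0,"twist":0.01},{"tx":0.6,"ty":0.3,"tz":-1.0,"twist":0.02},{"tx":0.9,"ty":0.45,"tz":-1.0,"twist":0.02},{"tx":0.9,"ty":0.45,"tz":-1.0,"twist":0.02},{"tx":0.9,"ty":0.45,"tz":-1.0,"twist":0.02}])

```text
t: 17.4
eef_pos: [0.5929, 0.0197, 0.1584]
eef_rot: [1.0, 0.018, -0.0, 0.0]
contact_force: [-0.6, 0.2, -2.1]
grip_width: 0.0353
grasp_force: 41.3
```

```bash
python3 -c "
from h import *
place(.016)"
```

```text
[0.59293282 0.01972224 0.15844602 0.036285  ] 17.4 0.03526874848323991 41.32778763771057 [-0.64066548  0.15674749 -2.05377263]
[ 0.269  0.035  0.023 -0.001]
```

Call:
arm_command(motion=[{"tx":0.14,"ty":0.02,"tz":0,"twist":0},{"tx":0.275,"ty":0.035,"tz":0,"twist":0},{"tx":0.275,"ty":0.035,"tz":0.15,"twist":0},{"tx":0.275,"ty":0.035,"tz":0.28,"twist":0},{"tx":0.275,"ty":0.035,"tz":0.33,"twist":0},{"tx":0.275,"ty":0.035,"tz":0.36,"twist":0},{"tx":0.275,"ty":0.035,"tz":0.385,"twist":0},{"tx":0.275,"ty":0.035,"tz":0.385,"twist":0}])

```text
t: 18.2
eef_pos: [0.6314, 0.0172, 0.1017]
eef_rot: [1.0, 0.019, -0.002, 0.0]
contact_force: [-7.0, -1.0, 6.7]
grip_width: 0.0353
grasp_force: 43.0
```

Call:
arm_command(motion=[{"tx":0,"ty":0,"tz":0,"twist":0},{"tx":0,"ty":0,"tz":0,"twist":0},{"tx":0,"ty":0,"tz":0,"twist":0},{"tx":0,"ty":0,"tz":-0.2,"twist":0},{"tx":0,"ty":0,"tz":-0.5,"twist":0},{"tx":0,"ty":0,"tz":-0.8,"twist":0},{"tx":0,"ty":0,"tz":-0.8,"twist":0}], claw=0.35)

```text
t: 18.9
eef_pos: [0.6374, 0.0171, 0.228]
eef_rot: [1.0, 0.019, 0.005, -0.0]
contact_force: [1.1, 0.2, -0.2]
grip_width: 0.0554
grasp_force: 0.0
```

```bash
python3 -c "
from h import *
p=chk(.016);print(plan(p,(.4017,.223,.219,-.3287)))"
```

```text
pose [0.6374 0.0171 0.228  0.0376] n 12250 leg [0.6336 0.0174 0.0554] 10.82 [-0.0553  0.0767] z 0.1192
slope 701 0.2629617970171091
[-1.519 -1.431  0.06   0.244]
```

Call:
arm_command(motion=[{"tx":-0.25,"ty":-0.25,"tz":0,"twist":0},{"tx":-0.5,"ty":-0.5,"tz":0,"twist":0},{"tx":-0.7,"ty":-0.7,"tz":0,"twist":0},{"tx":-0.7,"ty":-0.7,"tz":0,"twist":0}], claw=0)

```text
t: 19.4
eef_pos: [0.5198, 0.1231, 0.22]
eef_rot: [1.0, 0.023, -0.002, -0.001]
contact_force: [0.8, -0.1, 0.6]
grip_width: 0.0854
grasp_force: 0.0
```

Call:
arm_command(motion=[{"tx":-0.25,"ty":-0.25,"tz":0,"twist":0.08},{"tx":-0.5,"ty":-0.5,"tz":0,"twist":0.16},{"tx":-0.7,"ty":-0.7,"tz":0,"twist":0.244},{"tx":-0.7,"ty":-0.7,"tz":0,"twist":0.244},{"tx":-0.7,"ty":-0.7,"tz":0,"twist":0.244},{"tx":-0.7,"ty":-0.7,"tz":0,"twist":0.244}])

```text
t: 20.0
eef_pos: [0.417, 0.2177, 0.2206]
eef_rot: [0.987, -0.163, -0.0, 0.001]
contact_force: [-0.1, -0.2, -0.6]
grip_width: 0.0856
grasp_force: 0.0
```

```bash
python3 - <<'E'
from h import *
p,x=wleg((.4017,.223),-.329); print(plan(p,(x[0],x[1],.007,x[2])),arm.read_state()['qpos'])
E
```

```text
pose [ 0.417   0.2177  0.2206 -0.328 ] n 4603 leg [ 0.4029  0.2247 -0.3215] 1.78 [-0.0551  0.0813] z 0.024
[-0.104 -0.014  1.424 -0.004] [-0.56294512  0.28646385 -0.0229358   1.97078415  0.00908151  0.88527253
 -2.49078807]
```

Call:
arm_command(motion=[{"tx":-0.106,"ty":-0.01,"tz":0.2,"twist":0},{"tx":-0.106,"ty":-0.01,"tz":0.5,"twist":0},{"tx":-0.106,"ty":-0.01,"tz":0.8,"twist":0},{"tx":-0.106,"ty":-0.01,"tz":0.9,"twist":0},{"tx":-0.106,"ty":-0.01,"tz":0.9,"twist":0}])

```text
t: 20.55
eef_pos: [0.4014, 0.2232, 0.0839]
eef_rot: [0.986, -0.164, -0.002, 0.002]
contact_force: [0.1, 0.5, 0.4]
grip_width: 0.0855
grasp_force: 0.0
```

Call:
arm_command(motion=[{"tx":0,"ty":0,"tz":0.2,"twist":0},{"tx":0,"ty":0,"tz":0.4,"twist":0},{"tx":0,"ty":0,"tz":0.52,"twist":0},{"tx":0,"ty":0,"tz":0.52,"twist":0},{"tx":0,"ty":0,"tz":0.52,"twist":0}])

```text
t: 21.05
eef_pos: [0.4028, 0.225, 0.0091]
eef_rot: [0.986, -0.164, 0.0, -0.0]
contact_force: [-0.2, 0.2, 0.7]
grip_width: 0.0852
grasp_force: 0.0
```

Call:
arm_command(motion=[{"tx":0,"ty":0,"tz":0,"twist":0},{"tx":0,"ty":0,"tz":0,"twist":0},{"tx":0,"ty":0,"tz":0,"twist":0},{"tx":0,"ty":0,"tz":0,"twist":0},{"tx":0,"ty":0,"tz":0,"twist":0},{"tx":0,"ty":0,"tz":0,"twist":0}], claw=1, newtons=40)

```text
t: 21.65
eef_pos: [0.4022, 0.2255, 0.0092]
eef_rot: [0.987, -0.163, 0.001, -0.0]
contact_force: [-1.5, -0.8, 12.7]
grip_width: 0.0354
grasp_force: 38.6
```

Call:
arm_command(motion=[{"tx":0,"ty":0,"tz":-0.3,"twist":0},{"tx":0,"ty":0,"tz":-0.6,"twist":0},{"tx":0,"ty":0,"tz":-1.0,"twist":0},{"tx":0.3,"ty":0.3,"tz":-1.0,"twist":-0.08},{"tx":0.6,"ty":0.6,"tz":-1.0,"twist":-0.16},{"tx":0.9,"ty":0.9,"tz":-1.0,"twist":-0.24},{"tx":0.9,"ty":0.9,"tz":-1.0,"twist":-0.24},{"tx":0.9,"ty":0.9,"tz":-1.0,"twist":-0.24}])

```text
t: 22.45
eef_pos: [0.4879, 0.0475, 0.1584]
eef_rot: [1.0, 0.011, 0.001, 0.001]
contact_force: [0.6, -0.2, -2.1]
grip_width: 0.0351
grasp_force: 41.8
```

```bash
python3 -c "
from h import *
place(.103)"
```

```text
[0.48794765 0.04754793 0.1584373  0.02298993] 22.45 0.03511913057466569 41.81306540966034 [ 0.55407871 -0.23562124 -2.06222943]
[ 0.955 -0.348  0.023 -0.01 ]
```

Call:
arm_command(motion=[{"tx":0.3,"ty":-0.12,"tz":-0.05,"twist":0},{"tx":0.6,"ty":-0.24,"tz":-0.05,"twist":-0.01},{"tx":0.955,"ty":-0.348,"tz":0,"twist":-0.01},{"tx":0.955,"ty":-0.348,"tz":0,"twist":-0.01},{"tx":0.955,"ty":-0.348,"tz":0,"twist":-0.01}])

```text
t: 22.95
eef_pos: [0.6277, 0.1118, 0.157]
eef_rot: [1.0, 0.024, -0.001, -0.0]
contact_force: [-0.5, -0.4, -1.8]
grip_width: 0.0355
grasp_force: 41.8
```

Call:
arm_command(motion=[{"tx":0,"ty":0,"tz":0.15,"twist":0},{"tx":0,"ty":0,"tz":0.28,"twist":0},{"tx":0,"ty":0,"tz":0.33,"twist":0},{"tx":0,"ty":0,"tz":0.36,"twist":0},{"tx":0,"ty":0,"tz":0.385,"twist":0},{"tx":0,"ty":0,"tz":0.385,"twist":0}])

```text
t: 23.55
eef_pos: [0.6258, 0.1104, 0.1014]
eef_rot: [1.0, 0.023, -0.001, 0.0]
contact_force: [-6.7, -1.7, 5.8]
grip_width: 0.0353
grasp_force: 42.7
```

Call:
arm_command(motion=[{"tx":0,"ty":0,"tz":0,"twist":0},{"tx":0,"ty":0,"tz":0,"twist":0},{"tx":0,"ty":0,"tz":0,"twist":0},{"tx":0,"ty":0,"tz":-0.2,"twist":0},{"tx":0,"ty":0,"tz":-0.5,"twist":0},{"tx":0,"ty":0,"tz":-0.8,"twist":0},{"tx":0,"ty":0,"tz":-0.8,"twist":0}], claw=0.35)

```text
t: 24.25
eef_pos: [0.6308, 0.1114, 0.2273]
eef_rot: [1.0, 0.023, 0.005, -0.001]
contact_force: [0.6, 0.5, -0.2]
grip_width: 0.0555
grasp_force: 0.0
```

```bash
python3 -c "
from h import *
p=chk(.103);print(p,plan(p,(.55,.3256,.219,.6)))
im,d,P=snap('side');w=cloud(d,P); G=w[d>0]
n=(np.hypot(G[:,0]-.55,G[:,1]-.3256)<.08); k=G[n&(G[:,2]>.075)&(G[:,2]<.097)]; print(len(k),k.mean(0))
cv2.imwrite('pics/s3.png',im[...,::-1])
"
```

```text
pose [0.6308 0.1114 0.2273 0.0463] n 12610 leg [0.6286 0.1113 0.0583] 10.59 [-0.0533  0.079 ] z 0.1193
slope 716 0.2747561584571074
[0.63081877 0.11136482 0.22733607 0.04633406] [-0.472 -1.452  0.056 -0.369]
119 [0.54984691 0.3294035  0.08869143]
```

View pics/s3.png

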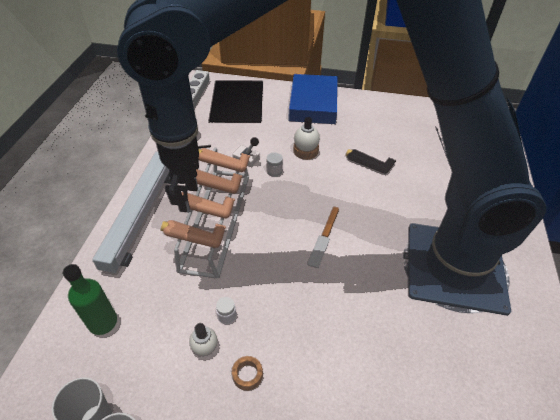

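All four legs lie on the rack (175–250, 155–240), the large pot is in its ring at (306,142), and the small pot still stands at (203,340).

Call:
arm_command(motion=[{"tx":-0.1,"ty":-0.3,"tz":0,"twist":0},{"tx":-0.2,"ty":-0.6,"tz":0,"twist":0},{"tx":-0.23,"ty":-0.73,"tz":0,"twist":0},{"tx":-0.23,"ty":-0.73,"tz":0,"twist":0}], claw=0)

```text
t: 24.8
eef_pos: [0.5855, 0.2229, 0.2187]
eef_rot: [1.0, 0.027, -0.002, -0.001]
contact_force: [-0.1, 0.8, 0.5]
grip_width: 0.0855
grasp_force: 0.0
```

Call:
arm_command(motion=[{"tx":-0.1,"ty":-0.3,"tz":0,"twist":-0.1},{"tx":-0.2,"ty":-0.6,"tz":0,"twist":-0.19},{"tx":-0.23,"ty":-0.72,"tz":0,"twist":-0.28},{"tx":-0.23,"ty":-0.72,"tz":0,"twist":-0.37},{"tx":-0.23,"ty":-0.72,"tz":0,"twist":-0.37},{"tx":-0.23,"ty":-0.72,"tz":0,"twist":-0.37}])

```text
t: 25.4
eef_pos: [0.549, 0.323, 0.2194]
eef_rot: [0.956, 0.294, -0.001, 0.001]
contact_force: [0.2, 0.9, -0.7]
grip_width: 0.0853
grasp_force: 0.0
```

```bash
python3 - <<'E'
from h import *
p=cur(); im,d,P=snap('wrist'); w=cloud(d,P); G=w[d>0]
n=np.hypot(G[:,0]-.55,G[:,1]-.3256)<.08; k=G[n&(G[:,2]>.086)&(G[:,2]<.1)]; c=k.mean(0); print(p,len(k),c)
g=G[n&(G[:,2]>.02)&(G[:,2]<.052)]; s=np.linalg.lstsq(np.c_[2*g,np.ones(len(g))],(g**2).sum(1),rcond=None)[0]; print('sphere',s[:3],np.sqrt(s[3]+s[:3]@s[:3]))
print(plan(p,(c[0],c[1],.066,p[3])))
E
```

```text
[0.54902007 0.32296259 0.21943679 0.5959432 ] 483 [0.55197037 0.32840537 0.09079572]
sphere [0.53893165 0.3036642  0.03320039] 0.04629926467245844
[ 0.037 -0.019  1.023 -0.   ]
```

Call:
arm_command(motion=[{"tx":0.032,"ty":-0.015,"tz":0.2,"twist":0},{"tx":0.032,"ty":-0.015,"tz":0.5,"twist":0},{"tx":0.032,"ty":-0.015,"tz":0.5,"twist":0},{"tx":0.032,"ty":-0.015,"tz":0.8,"twist":0},{"tx":0.032,"ty":-0.015,"tz":1.0,"twist":0},{"tx":0.032,"ty":-0.015,"tz":1.0,"twist":0}])

```text
t: 26.05
eef_pos: [0.55, 0.3274, 0.0683]
eef_rot: [0.955, 0.295, -0.003, 0.001]
contact_force: [-0.9, 0.2, 0.0]
grip_width: 0.0856
grasp_force: 0.0
```

Call:
arm_command(motion=[{"tx":0,"ty":0,"tz":0.03,"twist":0},{"tx":0,"ty":0,"tz":0.03,"twist":0},{"tx":0,"ty":0,"tz":0.03,"twist":0},{"tx":0,"ty":0,"tz":0.03,"twist":0},{"tx":0,"ty":0,"tz":0.03,"twist":0},{"tx":0,"ty":0,"tz":0.03,"twist":0},{"tx":0,"ty":0,"tz":0.03,"twist":0},{"tx":0,"ty":0,"tz":0.03,"twist":0}], claw=1, newtons=60)

```text
t: 26.85
eef_pos: [0.5521, 0.3296, 0.0674]
eef_rot: [0.955, 0.296, 0.001, -0.0]
contact_force: [-0.3, -1.0, 6.1]
grip_width: 0.0201
grasp_force: 58.4
```

Call:
arm_command(motion=[{"tx":0,"ty":0,"tz":-0.2,"twist":0},{"tx":0,"ty":0,"tz":-0.4,"twist":0},{"tx":0,"ty":0,"tz":-0.4,"twist":0}])

```text
t: 27.15
eef_pos: [0.5531, 0.3308, 0.1303]
eef_rot: [0.955, 0.296, 0.003, -0.001]
contact_force: [1.7, 0.6, -2.4]
grip_width: 0.02
grasp_force: 59.2
```

```bash
python3 - <<'E'
from h import *
p=cur(); s=arm.read_state(); print(p,s['t'],s['grip_width'],s['grasp_force'],s['contact_force'])
print(plan(p,(.4440,.3675,p[2],p[3])))
E
```

```text
[0.55307253 0.33075382 0.1303009  0.60158776] 27.15 0.019951132981749924 59.16120171546936 [ 1.70242826  0.5799424  -2.38987314]
[-0.461 -0.613 -0.    -0.   ]
```

Call:
arm_command(motion=[{"tx":-0.15,"ty":-0.2,"tz":0,"twist":0},{"tx":-0.3,"ty":-0.4,"tz":0,"twist":0},{"tx":-0.4,"ty":-0.55,"tz":0,"twist":0},{"tx":-0.45,"ty":-0.617,"tz":0,"twist":0},{"tx":-0.45,"ty":-0.617,"tz":0,"twist":0},{"tx":-0.45,"ty":-0.617,"tz":0,"twist":0}])

```text
t: 27.75
eef_pos: [0.4444, 0.3668, 0.1259]
eef_rot: [0.955, 0.296, 0.0, 0.0]
contact_force: [-0.0, -0.0, -2.9]
grip_width: 0.0202
grasp_force: 59.2
```

```bash
python3 - <<'E'
from h import *
p=cur(); s=arm.read_state(); print(p,s['t'],s['grip_width'],s['contact_force'])
for c in('side','top'):
    im2,d2,P2=snap(c); w=cloud(d2,P2); G=w[d2>0]
    n=np.hypot(G[:,0]-.444,G[:,1]-.3675)<.06; k=G[n&(G[:,2]>.065)&(G[:,2]<.105)]
    if len(k)>30:
        s=np.linalg.lstsq(np.c_[2*k,np.ones(len(k))],(k**2).sum(1),rcond=None)[0]; print(c,len(k),'sphere',s[:3],np.sqrt(s[3]+s[:3]@s[:3]))
print(plan(p,(.444,.3675,p[2],p[3])))
E
```

```text
[0.44441548 0.36675003 0.12592211 0.60099516] 27.75 0.020240514098149264 [-0.0301615  -0.03894855 -2.9345684 ]
side 251 sphere [0.44348458 0.36506558 0.08859333] 0.02944373530452902
[ 0.001 -0.006 -0.    -0.   ]
```

Call:
arm_command(motion=[{"tx":0,"ty":-0.006,"tz":0.1,"twist":0},{"tx":0,"ty":-0.006,"tz":0.2,"twist":0},{"tx":0,"ty":-0.006,"tz":0.26,"twist":0},{"tx":0,"ty":-0.006,"tz":0.283,"twist":0},{"tx":0,"ty":-0.006,"tz":0.283,"twist":0}])

```text
t: 28.35
eef_pos: [0.4453, 0.3697, 0.0846]
eef_rot: [0.955, 0.296, 0.002, -0.001]
contact_force: [1.4, 2.9, 3.1]
grip_width: 0.02
grasp_force: 60.0
```

Call:
arm_command(motion=[{"tx":0,"ty":0,"tz":0,"twist":0},{"tx":0,"ty":0,"tz":0,"twist":0},{"tx":0,"ty":0,"tz":0,"twist":0},{"tx":0,"ty":0,"tz":-0.3,"twist":0},{"tx":0,"ty":0,"tz":-0.6,"twist":0},{"tx":0,"ty":0,"tz":-0.9,"twist":0},{"tx":0,"ty":0,"tz":-0.9,"twist":0}], claw=0)

```text
t: 29.05
eef_pos: [0.4447, 0.3701, 0.2246]
eef_rot: [0.955, 0.296, 0.004, -0.002]
contact_force: [0.3, -0.1, -0.6]
grip_width: 0.0854
grasp_force: 0.0
```

```bash
python3 - <<'E'
from h import *
p=cur(); s=arm.read_state(); print(p,s['t'],s['grip_width'],s['contact_force'])
im,d,P=snap('wrist'); w=cloud(d,P); G=w[d>0]
n=np.hypot(G[:,0]-.444,G[:,1]-.3675)<.06; k=G[n&(G[:,2]>.102)&(G[:,2]<.12)]; print('S knob',len(k),k.mean(0))
im,d,P=snap('top'); w=cloud(d,P); G=w[d>0]
n=np.hypot(G[:,0]-.4346,G[:,1]+.36)<.06; k=G[n&(G[:,2]>.118)&(G[:,2]<.135)]; print('L knob',len(k),k.mean(0))
cv2.imwrite('pics/t4.png',im[...,::-1])
c=np.array([.60,-.28]);n=np.hypot(G[:,0]-c[0],G[:,1]-c[1])<.06; k=G[n&(G[:,2]>.075)&(G[:,1]<-.245)]; print('ball',len(k),k.mean(0))
E
```

```text
[0.44468614 0.37007727 0.22456502 0.60129454] 29.05 0.08542968820732623 [ 0.32651277 -0.13428507 -0.58557126]
S knob 519 [0.44560654 0.37281339 0.10779451]
L knob 60 [ 0.43502601 -0.36070419  0.12505539]
ball 80 [ 0.5780414  -0.27455564  0.09207565]
```

View pics/t4.png

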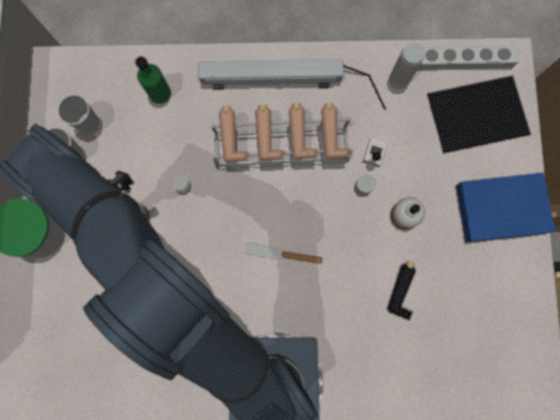

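Call:
arm_command(motion=[{"tx":-0.15,"ty":0.3,"tz":0,"twist":0},{"tx":-0.3,"ty":0.6,"tz":0,"twist":0},{"tx":-0.464,"ty":0.95,"tz":0,"twist":0},{"tx":-0.464,"ty":0.95,"tz":0,"twist":0}], claw=1, newtons=20)

```text
t: 29.55
eef_pos: [0.4662, 0.2039, 0.2169]
eef_rot: [0.956, 0.293, -0.002, 0.002]
contact_force: [0.9, -0.9, 0.6]
grip_width: 0.0283
grasp_force: 0.0
```

Call:
arm_command(motion=[{"tx":-0.15,"ty":0.3,"tz":0,"twist":0},{"tx":-0.3,"ty":0.6,"tz":0,"twist":0},{"tx":-0.464,"ty":0.95,"tz":0,"twist":0},{"tx":-0.464,"ty":0.95,"tz":0,"twist":0}])

```text
t: 29.95
eef_pos: [0.4889, 0.0477, 0.2171]
eef_rot: [0.956, 0.293, -0.002, 0.001]
contact_force: [0.3, 0.6, -0.8]
grip_width: -0.0
grasp_force: 0.0
```

Call:
arm_command(motion=[{"tx":-0.15,"ty":0.3,"tz":0,"twist":0},{"tx":-0.3,"ty":0.6,"tz":0,"twist":0},{"tx":-0.464,"ty":0.95,"tz":0,"twist":0},{"tx":-0.464,"ty":0.95,"tz":0,"twist":0}])

```text
t: 30.35
eef_pos: [0.5119, -0.1088, 0.2171]
eef_rot: [0.956, 0.293, -0.002, 0.001]
contact_force: [-0.3, -0.3, 0.2]
grip_width: -0.0
grasp_force: 0.0
```

Call:
arm_command(motion=[{"tx":-0.15,"ty":0.3,"tz":0,"twist":0.1},{"tx":-0.3,"ty":0.6,"tz":0,"twist":0.2},{"tx":-0.464,"ty":0.95,"tz":0,"twist":0.3},{"tx":-0.464,"ty":0.95,"tz":0,"twist":0.4},{"tx":-0.464,"ty":0.95,"tz":0,"twist":0.5},{"tx":-0.464,"ty":0.95,"tz":0,"twist":0.6},{"tx":-0.464,"ty":0.95,"tz":0,"twist":0.634},{"tx":-0.464,"ty":0.95,"tz":0,"twist":0.634}])

```text
t: 31.15
eef_pos: [0.5358, -0.2581, 0.2172]
eef_rot: [0.985, -0.174, -0.001, -0.0]
contact_force: [0.5, 0.9, 0.4]
grip_width: 0.0
grasp_force: 0.0
```

```bash
python3 - <<'E'
from h import *
p=cur(); s=arm.read_state(); print(p,s['t'],s['grip_width'])
im,d,P=snap('wrist'); w=cloud(d,P); G=w[d>0]
c=np.array([.60,-.28]);n=np.hypot(G[:,0]-c[0],G[:,1]-c[1])<.06; k=G[n&(G[:,2]>.075)&(G[:,2]<.11)&(G[:,1]<-.245)]; print('ball wrist',len(k),k.mean(0),k.max(0)); cv2.imwrite('pics/w5.png',im[...,::-1])
for c in('top','side'):
    im,d,P=snap(c); w=cloud(d,P); G=w[d>0]
    for nm,xy,zt,r in(('S',(.444,.3675),.1094,.03),('L',(.4346,-.36),.1255,.04)):
        n=np.hypot(G[:,0]-xy[0],G[:,1]-xy[1])<.07; k=G[n&(abs(G[:,2]-zt)<.008)]
        g=G[n&(G[:,2]>.035)&(G[:,2]<zt-.036)]
        if len(k): print(c,nm,len(k),k.mean(0))
        if len(g)>30:
            f=lambda q:np.mean(np.clip(abs(np.linalg.norm(g-q,axis=1)-r),0,.01)); r_=minimize(f,[*xy,zt-.032-r],method='Nelder-Mead'); print('   centre',r_.x.round(4),r_.fun)
    print('ring S', end=' ')
E
```

```text
[ 0.53575992 -0.25813166  0.21719668 -0.34911487] 31.15 1.2413128090718038e-05
ball wrist 759 [ 0.58164182 -0.27505743  0.09165906] [ 0.5932958  -0.26182389  0.09721601]
top S 61 [0.44370051 0.36979549 0.10878456]
   centre [0.4446 0.3692 0.0475] 0.0012420737322905535
ring S side S 106 [0.44448334 0.37278763 0.10820215]
   centre [0.4452 0.3686 0.0467] 0.0007418909336222448
side L 42 [ 0.43467539 -0.35788703  0.12323325]
   centre [ 0.4352 -0.3611  0.0538] 0.0016022218123694647
ring S
```

View pics/w5.png

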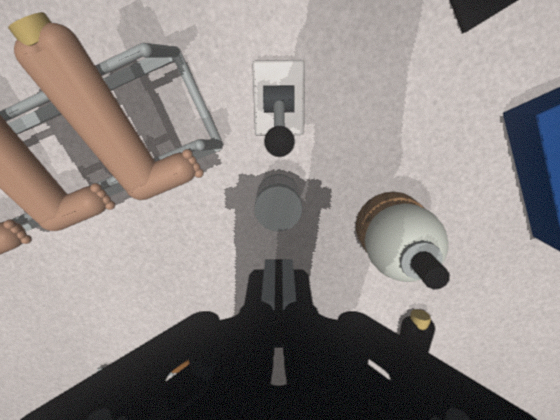

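The lever's ball at (279,140) and its block at (278,95) lie straight ahead along the tool's x. Both pots measure seated at the expected heights.

Call:
arm_command(motion=[{"tx":0,"ty":0,"tz":0.3,"twist":0},{"tx":0,"ty":0,"tz":0.6,"twist":0},{"tx":0,"ty":0,"tz":0.85,"twist":0},{"tx":0,"ty":0,"tz":0.92,"twist":0},{"tx":0,"ty":0,"tz":0.92,"twist":0}])

```text
t: 31.8
eef_pos: [0.5352, -0.2589, 0.0794]
eef_rot: [0.985, -0.173, -0.001, -0.0]
contact_force: [0.6, 0.1, 0.3]
grip_width: -0.0001
grasp_force: 0.0
```

Call:
arm_command(motion=[{"tx":0.1,"ty":0,"tz":0,"twist":0},{"tx":0.18,"ty":0,"tz":0,"twist":0},{"tx":0.26,"ty":0,"tz":0,"twist":0},{"tx":0.34,"ty":0,"tz":0,"twist":0},{"tx":0.42,"ty":0,"tz":0,"twist":0},{"tx":0.5,"ty":0,"tz":0,"twist":0},{"tx":0.57,"ty":0,"tz":0,"twist":0},{"tx":0.57,"ty":0,"tz":0,"twist":0}])

```text
t: 32.6
eef_pos: [0.6183, -0.2894, 0.083]
eef_rot: [0.985, -0.173, 0.002, 0.0]
contact_force: [0.3, -0.3, 0.6]
grip_width: 0.0002
grasp_force: 0.0
```

Call:
arm_command(motion=[{"tx":0.02,"ty":0,"tz":0,"twist":0},{"tx":0.04,"ty":0,"tz":0,"twist":0},{"tx":0.05,"ty":0,"tz":0,"twist":0},{"tx":0.05,"ty":0,"tz":0,"twist":0},{"tx":0.05,"ty":0,"tz":0,"twist":0}])

```text
t: 33.1
eef_pos: [0.6214, -0.2906, 0.0811]
eef_rot: [0.985, -0.174, -0.002, -0.0]
contact_force: [-8.4, 3.5, 7.9]
grip_width: -0.0002
grasp_force: 4.2
```

```bash
python3 - <<'E'
from h import *
print(cur(),arm.read_state()['contact_force'])
im,d,P=snap('side');w=cloud(d,P); G=w[d>0]; c=im[d>0].max(1)
n=(np.hypot(G[:,0]-.64,G[:,1]+.297)<.05)&(G[:,2]>.06)&(G[:,2]<.11); k=G[n]; print(len(k),k.mean(0) if len(k) else 0)
cv2.imwrite('pics/s6.png',cv2.resize(im[100:220,180:360],None,fx=4,fy=4)[...,::-1])
E
```

```text
[ 0.62141126 -0.29055777  0.08110019 -0.34942963] [-8.36591994  3.46994918  7.93215138]
125 [ 0.62963407 -0.28734055  0.09068981]
```

View pics/s6.png

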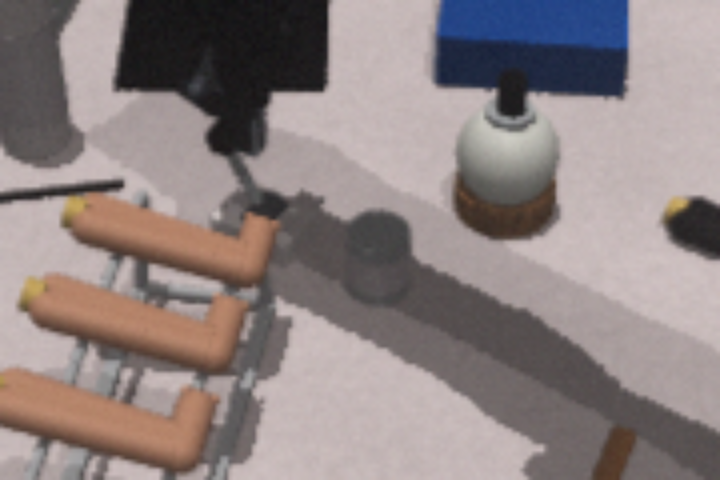

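The lever is against its stop (9 N reaction), with the ball now at crop (230,133) on the far side. Back off, lift, and check everything.

Call:
arm_command(motion=[{"tx":-0.1,"ty":0,"tz":0,"twist":0},{"tx":-0.25,"ty":0,"tz":0,"twist":0},{"tx":-0.35,"ty":0,"tz":-0.1,"twist":0},{"tx":-0.35,"ty":0,"tz":-0.4,"twist":0},{"tx":-0.35,"ty":0,"tz":-0.7,"twist":0},{"tx":-0.35,"ty":0,"tz":-0.9,"twist":0},{"tx":-0.35,"ty":0,"tz":-0.9,"twist":0},{"tx":-0.35,"ty":0,"tz":-0.9,"twist":0}])

```text
t: 33.95
eef_pos: [0.5741, -0.2732, 0.2164]
eef_rot: [0.985, -0.174, 0.001, 0.0]
contact_force: [-0.6, -0.4, -0.1]
grip_width: -0.0001
grasp_force: 0.0
```

```bash
python3 - <<'E'
from h import *
p=cur(); s=arm.read_state(); print(p,s['t'])
im,d,P=snap('wrist'); w=cloud(d,P); G=w[d>0]
n=(np.hypot(G[:,0]-.63,G[:,1]+.29)<.07)&(G[:,2]>.075)&(G[:,2]<.11)&(G[:,1]<-.25); k=G[n]; print('ball',len(k),k.mean(0))
a=k.mean(0)[:2]-[.611,-.2867]; h=a@[.94,-.342]; print('along',h,'angle~',.5+np.arcsin(h/.07))
Y=[-.154,-.070,.017,.111]
for c in('top','side'):
    im,d,P=snap(c); w=cloud(d,P); G=w[d>0]; hs=cv2.cvtColor(im,cv2.COLOR_RGB2HSV)[d>0]
    for nm,xy,zt,r in(('S',(.444,.3675),.1094,.03),('L',(.4346,-.36),.1255,.04)):
        n=np.hypot(G[:,0]-xy[0],G[:,1]-xy[1])<.07; k=G[n&(abs(G[:,2]-zt)<.008)]; g=G[n&(G[:,2]>.035)&(G[:,2]<zt-.036)]
        if len(k): print(c,nm,len(k),k.mean(0))
        if len(g)>30:
            f=lambda q:np.mean(np.clip(abs(np.linalg.norm(g-q,axis=1)-r),0,.01)); r_=minimize(f,[*xy,zt-.032-r],method='Nelder-Mead'); print('   centre',r_.x.round(4),r_.fun)
    for y in Y:
        m=(abs(G[:,1]-y)<.02)&(abs(G[:,0]-.64)<.1)&(G[:,2]>.08)&(G[:,2]<.15)&(hs[:,1]>60)&(hs[:,0]<20); g=G[m]
        if len(g)>30: print(c,y,len(g),np.polyfit(g[:,0],g[:,2],1)[0].round(3),g[:,0].min().round(3),g[:,0].max().round(3))
E
```

```text
[ 0.57409721 -0.27323874  0.21643486 -0.3491577 ] 33.95
ball 831 [ 0.64373423 -0.29671396  0.09143269]
along 0.03419495217904411 angle~ 1.010369069312849
top S 61 [0.44390133 0.36977904 0.10858203]
   centre [0.4447 0.3689 0.0474] 0.001135023378016774
top L 7 [ 0.43079752 -0.36827382  0.12497896]
   centre [ 0.4356 -0.36    0.0546] 0.0010637667963442831
top -0.154 696 0.26 0.573 0.709
top -0.07 685 0.261 0.573 0.711
top 0.017 679 0.265 0.572 0.706
top 0.111 682 0.261 0.569 0.704
side S 110 [0.4444198  0.37284597 0.10814171]
   centre [0.4451 0.3687 0.0468] 0.0006992988367936
side L 37 [ 0.4349955  -0.35778471  0.12444556]
   centre [ 0.4353 -0.3613  0.0531] 0.001518292003011505
side -0.154 578 0.271 0.574 0.709
side -0.07 642 0.268 0.575 0.711
side 0.017 732 0.272 0.572 0.708
side 0.111 848 0.272 0.569 0.706
```

```bash
python3 -c "
from bench import arm
print(arm.close_job())"
```

```text
the job is handed in; nothing more can be done
None
```

The job is handed in: all four legs lie across the rack with feet on the low rail and gaps between them, both pots sit in their rings, and the lamp lever is fully over (about 1.0 rad). The last camera check before hand-in confirmed all of this, but the hand-in itself returned no verdict.

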